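# Slide two copper heat-spreader coins into their heatsink pockets

## Task

On the heatsink, push each of the two loose copper discs over the edge of the round pocket of its own size until it drops in and lies flat on the pocket's floor, flush with the deck: the large disc into the large pocket, the small one into the small pocket, in either order. Only nudge them along the deck with the fingertips; never lift a disc off it. Leave everything else on the bench and on the heatsink where it stands.

Things in the scene. Friction and masses are not known exactly. Their poses are not given: they have to be found in the camera images.
- heatsink: aluminium heatsink, fins down on the table, fixed; 210 mm along its x, 250 mm along its y, 46 mm tall. Origin: centre of its underside, on the table; z up. Flat top deck 46 mm above the table, with two round blind pockets 6 mm deep (1 mm chamfer) at x = +47: large, 50 mm wide, at y = +52; small, 36 mm wide, at y = -52 mm. Both discs start on the deck's -x half, either one on either side.
- large_pocket (a point): centre of the floor of the large pocket (50 mm diameter, 6 mm deep): 40 mm above the table, 6 mm below the deck
- small_pocket (a point): centre of the floor of the small pocket (36 mm diameter, 6 mm deep): 40 mm above the table, 6 mm below the deck
- large_coin: loose copper disc, 44 mm diameter, 6 mm thick, about 80 g, lying flat on the deck. Origin: centre of its underside; z is the disc's axis, up. It fits the large pocket with 3 mm of play all round; too wide for the small one. Seated, its top is flush with the deck.
- small_coin: loose copper disc, 30 mm diameter, 6 mm thick, about 38 g, lying flat on the deck. Origin: centre of its underside; z is the disc's axis, up. It fits the small pocket with 3 mm of play all round; it would also fall into the large pocket, which is wrong. Seated, its top is flush with the deck.
- capacitor: bystander: black can, 18 mm diameter, 32 mm tall, standing loose on the deck near its +x edge, midway between the two pockets. Origin: centre of its underside
- spacer: bystander: round brass spacer, 12 mm diameter, 25 mm tall, standing loose on the deck near its +x, +y corner. Origin: centre of its underside
- solder_reel: bystander: full reel of solder, 61 mm diameter, 41 mm tall, standing on the table to the left (+y) of the heatsink. Origin: centre of its underside
- coil: bystander: flat copper coil, 48 mm diameter, 19 mm tall, on the table to the right (-y) of the heatsink. Origin: centre of its underside
- flux_jar: bystander: small jar, 48 mm diameter, 50 mm tall, on the table to the right (-y) of the heatsink. Origin: centre of its underside
- screwdriver: bystander: screwdriver 190 mm long lying on the table to the left (+y) of the heatsink. Origin: under its middle, on the table; x along it towards the tip

How it is judged:
By the outcome, as a careful person would: the job done as asked, in the order asked, and still so for the second after the job is handed in, with the robot touching nothing.
It also fails if it takes over 58 s, if anything falls off the work surface, if the arm or the gripper's body presses on something with over 40 N, if the wrist force passes 120 N, or if a joint passes its speed limit or range.

## Robot

A 7-joint arm with a two-finger parallel gripper is mounted at the origin on the work surface. World frame = base frame: x ahead of the robot, y to its left, z up, the work surface at z = 0. Lengths are in m, angles in rad, forces in N, time in s.
With the tool pointing down it reaches from about 0.35 to 0.9 m from the base axis. Payload 8.1 kg.
Tool frame: the origin (TCP) lies on the centre line of the jaws, within the pads' length; the fingertips stand arm.tip_extent ahead of it and the grasp point (between the pads) lies 3 mm ahead of it (arm.tip_extent is the distance from the TCP to the fingertips, in m); y points along the fingers, z is the direction in which the jaws open and shut, and the axes are right-handed (so a half turn about y gives the same grasp; the last joint's range is limited). The gripper opens to 92 mm and grips with 3 to 60 N. Pads are 19 mm wide; open, the fingers measure 130 mm over their backs; the gripper's body (75 mm by 190 mm) begins 47 mm behind the grasp point.
Start: joints at [-1.373, 0.434, 0.025, 1.573, -0.012, 1.134, -0.075], TCP at [0.185, 0.597, 0.249] pointing down, gripper open.
Joint ranges: [-2.62, 2.62], [-0.44, 2.09], [-1.27, 1.32], [0.08, 2.57], [-1.32, 4.46], [0.12, 2], [-2.74, 2.74]. Speed limits (rad/s): [2.22, 2.22, 3.01, 3.01, 3.14, 3.14, 3.14].

## Interface

Orientations are given as a rotation vector (axis times angle).
In Python, from cell import observe, get_image, sign_off, boxes_of, place_of, arm gives the robot as it stands.
- The arm moves only by the tool arm_command, never from a script. Its argument "plan" is a list of rows, each a list of 2 entries, a list of its own where there are three numbers: the shift along the tool's x, y, z in m, then the turn, a rotation vector about the tool's x, y, z in degrees. In form: [[[tx, ty, tz], [ax, ay, az]], ...]. A call has 1 to 5 rows; each row is the pose to reach, as a shift and turn from the pose commanded when the call began, along the tool's axes at that moment; what a row does not reach only later rows make up. A row lasts 1/10 s, in which the tool goes at most 50 mm and 8.59 degrees, less where a joint would pass 70% of its speed; a pose out of reach is approached as far as the arm can. A call with a gripper value outside its range is refused whole. "fingers" is the closure, from -1 (fully open) to 1 (shut), set as the call begins (left out, the last holds). The fingers move at their own pace and stop on an object; "squeeze" is the grip in N (left out, the last holds). Time passes only in rows, so rows that repeat a pose let the fingers close. It gives the time, the measured TCP pose, the force and the opening at its end, in the units of the state.
- observe(): the state, without advancing time (a new reading comes with each control period).
- get_image(name): name is "scene" or "top" or "wrist"; returns a dict with "color" (480x640x3 uint8, red, green, blue), "camera_matrix" (3x3 intrinsics, pixels), "world_to_cam" (4x4, takes a point from world to camera coordinates); the wrist camera has in their place "mount" (4x4, takes a point from camera to tool coordinates, whose origin is the TCP and whose axes are the tool frame's). Camera axes: x right, y up, looking along -z (the intrinsics and any distortion apply to the point x, -y, -z); pixel columns grow to the right and rows downward; lengths in m; the calibration is good to about 2 mm. A picture is of the moment at which its call begins: read the wrist's pose just before it. There is no depth.
- sign_off(): hands the job in, once; it reports no verdict.
Trained networks look in a picture, given as the dict that the camera call returned (one of the last four; its "shot" number tells which), for a name from the list of things; names that differ only in an ending like _2 or _b are one class to them, and where a whole thing is asked for, a point or a joint stands for the part that bears it (a point fixed in the world has none). Each returns a list of dicts, best first, with "confidence" (0 to 1); they miss things now and then, are a little off and sometimes report something else, mostly with a low value. They report only what shows in the picture. A call takes as long as a camera call.
- boxes_of(picture, thing): "point" ([column, row] in pixels, amid what is visible of it).
- place_of(picture, thing): "point" ([column, row] in pixels: a listed point, or the origin of a listed thing).
The state is a dict: "clock": time; "joints": joint angles; "dq": joint speeds; "joint_efforts": joint torques, N m; "position": TCP position; "ee_rot": TCP orientation; "force": force on the tool from outside, world axes, zero at the start; "ft_torque": the same for the moment, N m; "width": opening from 0.0 (shut) to 1.0 (fully open).
Only numpy, scipy, OpenCV 4.12 (cv2) and the standard library are available. Lean on these libraries where they do the work, as an engineer would, in place of code of your own. Each camera call takes 0.05 s, during which the arm holds its last target.

## Working session

There is one attempt and no reset: what is moved stays moved. The work goes in short steps, Python scripts to look and compute and a tool call to move; the robot and the scene stay as the last step left them, time stands still between calls to the robot, and variables do not carry over. Pictures are saved under pics/ and viewed, and the job is handed in when it is done.

Besides the shell and the picture viewer there is one more tool, called after "Call:" as name(argument=value, ...), one argument or row to a line, values as JSON. arm_command: Moves the arm, as the interface text tells. Its arguments: {"type":"object","properties":{"plan":{"type":"array","items":{"type":"array"}},"fingers":{"type":"number"},"squeeze":{"type":"number"}},"required":["plan"]}

```bash
mkdir -p pics; ls; cat > h.py <<'E'
import numpy as np, cv2
from scipy.spatial.transform import Rotation as R
from cell import observe, get_image, boxes_of, place_of, arm
def save(p,n): cv2.imwrite('pics/'+n,cv2.cvtColor(np.asarray(p['color']),cv2.COLOR_RGB2BGR))
def w2c(p,s=None):
    if 'world_to_cam' in p: return np.array(p['world_to_cam'])
    T=np.eye(4);T[:3,:3]=R.from_rotvec(s['ee_rot']).as_matrix();T[:3,3]=s['position']
    return np.linalg.inv(T@np.array(p['mount']))
def ray(p,uv,z,s=None):
    M=w2c(p,s);K=np.array(p['camera_matrix'])
    d=p.get('distortion');d=None if d is None else np.array(d,float)
    q=cv2.undistortPoints(np.array([[uv]],float),K,d)[0,0]
    dc=np.array([q[0],-q[1],-1.]);C=np.linalg.inv(M);o=C[:3,3];v=C[:3,:3]@dc
    return o+v*(z-o[2])/v[2]
def proj(p,P,s=None):
    M=w2c(p,s);K=np.array(p['camera_matrix']);c=M[:3,:3]@np.array(P)+M[:3,3]
    u=K@np.array([c[0],-c[1],-c[2]]);return u[:2]/u[2]
E
python3 - <<'E'
from h import *
s=observe();print(s); print({k:getattr(arm,k) for k in dir(arm) if k[0]!='_'})
print(R.from_rotvec(s['ee_rot']).as_matrix().round(3))
for n in ['top','scene']:
    p=get_image(n);save(p,n+'0.png');print(n,[k for k in p])
    for t,z in [('heatsink',0),('large_pocket',.04),('small_pocket',.04),('large_coin',.046),('small_coin',.046),('capacitor',.046),('spacer',.046)]:
        for r in place_of(p,t)[:2]: print(t,r['confidence'],np.round(r['point'],1),ray(p,r['point'],z).round(4))
E
```

```text
pics
{'clock': 0.0, 'joints': array([-1.3726064 ,  0.43521615,  0.02496725,  1.57408642, -0.01160772,
        1.13397592, -0.0750822 ]), 'dq': array([ 6.70126075e-04,  9.87102989e-04, -3.01211701e-04,  5.04344903e-04,
       -6.55320133e-04, -2.44868138e-04,  4.22061065e-05]), 'joint_efforts': array([-7.79956772e-04, -6.67868543e+01,  9.84417424e-01, -3.14464688e+01,
       -6.06047432e-02,  4.31048311e-02,  1.87961491e-04]), 'position': array([0.18507935, 0.59648088, 0.24795324]), 'ee_rot': array([-1.55940888,  0.2362472 , -0.2360885 ]), 'force': array([-0.41379819,  0.02557276,  0.25376948]), 'ft_torque': array([-0.00945048,  0.02647623, -0.0757983 ]), 'width': 0.9980978944218372}
{'PlanningError': <class 'cell.PlanningError'>, 'tip_extent': 0.022}
[[ 0.955 -0.     0.296]
 [-0.296 -0.002  0.955]
 [ 0.    -1.    -0.002]]
top ['color', 'camera_matrix', 'world_to_cam', 'shot']
heatsink 0.64 [316.8 244.1] [0.5438 0.0182 0.    ]
large_pocket 0.91 [298.4 205. ] [0.6221 0.0553 0.04  ]
small_pocket 0.64 [346.9 223.4] [ 0.5808 -0.046   0.04  ]
small_pocket 0.48 [281.3 182.3] [0.6722 0.0912 0.04  ]
large_coin 0.63 [284.7 256.2] [0.5132 0.0842 0.046 ]
large_coin 0.39 [283.  182.9] [0.6691 0.0871 0.046 ]
small_coin 0.68 [334.2 268. ] [ 0.4871 -0.0172  0.046 ]
capacitor 0.59 [329.6 198.6] [ 0.6333 -0.0107  0.046 ]
spacer 0.61 [278.7 184.7] [0.6653 0.0962 0.046 ]
scene ['color', 'camera_matrix', 'world_to_cam', 'shot']
heatsink 0.65 [308.5 270.4] [0.5535 0.0115 0.    ]
large_pocket 0.63 [306.1 275.2] [0.617  0.0489 0.04  ]
small_pocket 0.71 [276.6 251.8] [ 0.5853 -0.0427  0.04  ]
large_coin 0.72 [353.9 253.2] [0.5096 0.0868 0.046 ]
small_coin 0.53 [314.9 228.7] [ 0.4769 -0.0259  0.046 ]
capacitor 0.63 [276.8 263.3] [ 0.6242 -0.0129  0.046 ]
spacer 0.64 [312.4 293.1] [0.6624 0.0935 0.046 ]
```

```bash
python3 - <<'E'
import cv2
a=cv2.imread('pics/top0.png');b=cv2.imread('pics/scene0.png')
cv2.imwrite('pics/top0z.png',cv2.resize(a[130:330,190:440],None,fx=3,fy=3,interpolation=cv2.INTER_CUBIC))
cv2.imwrite('pics/scene0z.png',cv2.resize(b[180:350,200:450],None,fx=3,fy=3,interpolation=cv2.INTER_CUBIC))
E
```

```text
(no output)
```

View pics/top0z.png

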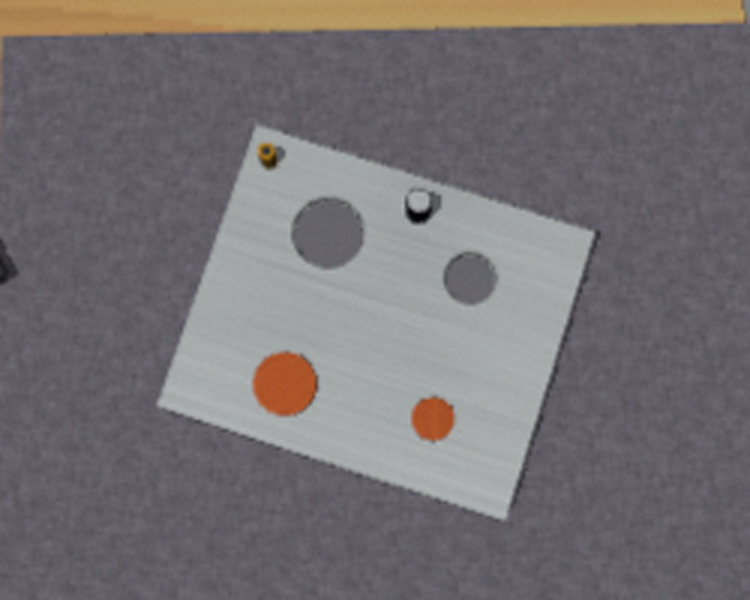

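View pics/scene0z.png

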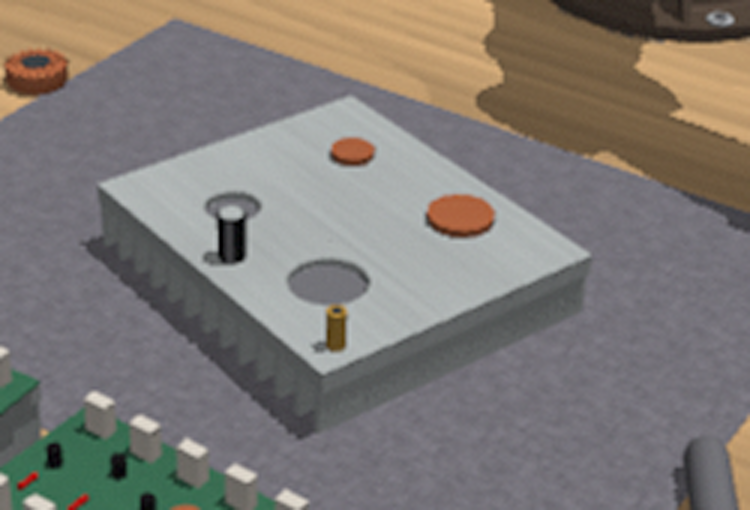

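View pics/top0.png

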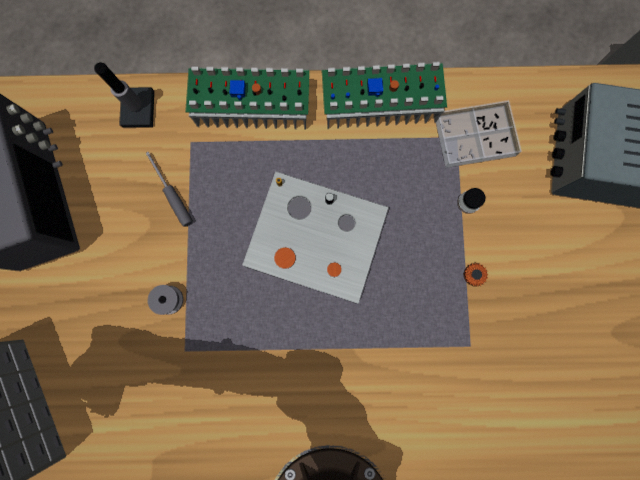

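```bash
cat >> h.py <<'E'
def coins(p,s=None,z=.052):
    c=np.asarray(p['color']).astype(int);m=((c[...,0]>120)&(c[...,0]-c[...,2]>80)&(c[...,1]<c[...,0]*.6)).astype(np.uint8)
    n,l,st,ce=cv2.connectedComponentsWithStats(m);o=[]
    for i in range(1,n):
        if st[i,4]>60: P=ray(p,ce[i],z,s);o.append((st[i,4],ce[i].round(1),P.round(4)))
    return o
E
python3 - <<'E'
from h import *
p=get_image('top')
for o in coins(p):print(o)
c=p['color'];g=cv2.cvtColor(c,cv2.COLOR_RGB2GRAY)
m=(g>140).astype(np.uint8);m[:,:230]=0;m[:,400:]=0;m[:160]=0;m[320:]=0
cn,h=cv2.findContours(m,cv2.RETR_CCOMP,cv2.CHAIN_APPROX_NONE)
for k,q in enumerate(cn):
    if cv2.contourArea(q)>80:
        if h[0][k][3]>=0:
            M=cv2.moments(q);u=[M['m10']/M['m00'],M['m01']/M['m00']];print('hole',cv2.contourArea(q),np.round(u,1),ray(p,u,.046).round(4))
        else:
            r=cv2.minAreaRect(q);print('plate',r);
            for b in cv2.boxPoints(r):print(b,ray(p,b,.046).round(4))
            C=ray(p,r[0],.046);print('centre',C)
print(np.linalg.inv(p['world_to_cam'])[:3,3])
E
```

```text
(np.int32(330), array([284.5, 257.5]), array([0.5098, 0.084 , 0.052 ]))
(np.int32(145), array([334., 269.]), array([ 0.4845, -0.0166,  0.052 ]))
(np.int32(273), array([476. , 274.3]), array([ 0.4689, -0.3043,  0.052 ]))
plate ((315.48907470703125, 236.28329467773438), (121.73841857910156, 100.2725830078125), 18.152706146240234)
[242.02936 264.96045] [0.4966 0.172  0.046 ]
[273.26935 169.67847] [0.6984 0.1076 0.046 ]
[388.9488  207.60614] [ 0.6117 -0.1344  0.046 ]
[357.7088  302.88812] [ 0.4155 -0.0633  0.046 ]
centre [0.55364165 0.020127   0.046     ]
hole 194.0 [333.8 269.2] [ 0.4846 -0.0165  0.046 ]
hole 404.5 [284.7 257.5] [0.5105 0.0842 0.046 ]
hole 280.5 [346.2 222.3] [ 0.5821 -0.0442  0.046 ]
hole 508.0 [298.8 207.1] [0.6162 0.0541 0.046 ]
hole 112.5 [330.2 198.4] [ 0.6337 -0.0119  0.046 ]
[0.40666784 0.00737074 0.95622983]
```

Call:
arm_command(
  plan=[
    [[0.035,0,-0.032],[0,0,0]],
    [[0.07,0,-0.064],[0,0,0]],
    [[0.105,0,-0.096],[0,0,0]],
    [[0.14,0,-0.128],[0,0,0]],
    [[0.175,0,-0.16],[0,0,0]],
  ],
  fingers=0.39,
)

```text
clock: 1.35
position: [0.3057, 0.3906, 0.2489]
ee_rot: [-1.557, 0.236, -0.236]
force: [0.4, 0.7, 0.5]
width: 0.615
```

Call:
arm_command(
  plan=[
    [[0.035,0,-0.032],[0,0,0]],
    [[0.07,0,-0.064],[0,0,0]],
    [[0.105,0,-0.096],[0,0,0]],
    [[0.14,0,-0.128],[0,0,0]],
    [[0.175,0,-0.16],[0,0,0]],
  ],
)

```text
clock: 1.85
position: [0.4254, 0.1859, 0.2491]
ee_rot: [-1.557, 0.235, -0.236]
force: [1.7, 1.7, -0.6]
width: 0.309
```

Call:
arm_command(
  plan=[
    [[0.03,0,-0.03],[0,0,0]],
    [[0.06,0,-0.06],[0,0,0]],
    [[0.09,0,-0.09],[0,0,0]],
    [[0.11,0,-0.115],[0,0,0]],
    [[0.11,0,-0.115],[0,0,0]],
  ],
)

```text
clock: 2.35
position: [0.497, 0.0402, 0.2491]
ee_rot: [-1.559, 0.24, -0.243]
force: [-0.0, 0.4, 0.2]
width: 0.306
```

```bash
cat > st.py <<'E'
from h import *
def st():
    s=observe();print(s['clock'],s['position'].round(4),'F',s['force'].round(1),'gap mm',round(s['width']*92,1));print(R.from_rotvec(s['ee_rot']).as_matrix().round(3).tolist());return s
E
python3 - <<'E'
from st import *
s=st();p=get_image('wrist');save(p,'w1.png');print(np.array(p['mount']).round(3).tolist())
for o in coins(p,s):print(o)
E
```

```text
2.35 [0.497  0.0402 0.2491] F [-0.   0.4  0.2] gap mm 28.2
[[0.953, 0.001, 0.303], [-0.303, -0.002, 0.953], [0.002, -1.0, -0.001]]
[[-0.0, -0.97, -0.244, -0.066], [-0.001, 0.244, -0.97, -0.136], [1.0, 0.0, -0.001, 0.0], [0.0, 0.0, 0.0, 1.0]]
```

View pics/w1.png

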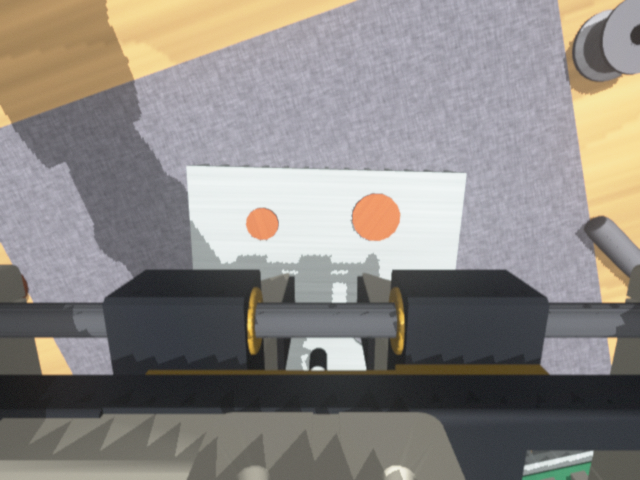

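Call:
arm_command(
  plan=[
    [[-0.04,0,0],[0,0,0]],
    [[-0.08,0,0],[0,0,0]],
    [[-0.1,0,0],[0,0,0]],
    [[-0.1,0,0],[0,0,0]],
  ],
)

```text
clock: 2.8
position: [0.3972, 0.0767, 0.2487]
ee_rot: [-1.557, 0.234, -0.232]
force: [0.4, -0.2, 0.7]
width: 0.308
```

```bash
sed -i 's/m=((c\[...,0\]>120).*/hsv=cv2.cvtColor(np.asarray(p["color"]),cv2.COLOR_RGB2HSV);m=((hsv[...,0]<13)\&(hsv[...,1]>130)\&(hsv[...,2]>110)).astype(np.uint8)/' h.py
python3 - <<'E'
from st import *
s=st();p=get_image('wrist');save(p,'w2.png')
for o in coins(p,s):print(o)
p2=get_image('top')
for o in coins(p2):print(o)
for t,z in [('large_pocket',.04),('small_pocket',.04),('large_coin',.046),('small_coin',.046),('capacitor',.046),('spacer',.046)]:
    for r in place_of(p,t)[:2]: print(t,r['confidence'],np.round(r['point'],1),ray(p,r['point'],z,s).round(4))
E
```

```text
2.8 [0.3972 0.0767 0.2487] F [ 0.4 -0.2  0.7] gap mm 28.3
[[0.956, -0.001, 0.292], [-0.292, 0.001, 0.956], [-0.002, -1.0, 0.001]]
(np.int32(124), array([289.1, 254.6]), array([0.5156, 0.0746, 0.052 ]))
(np.int32(143), array([333.9, 269. ]), array([ 0.4845, -0.0165,  0.052 ]))
(np.int32(307), array([475.7, 274.3]), array([ 0.4689, -0.3036,  0.052 ]))
```

View pics/w2.png

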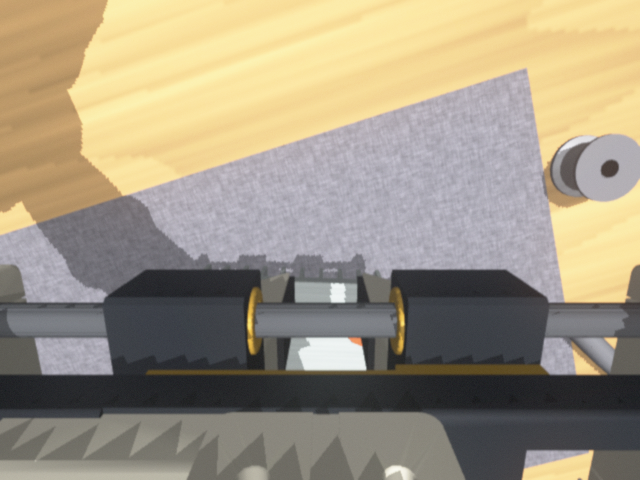

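Call:
arm_command(
  plan=[
    [[0.05,0,0],[0,0,0]],
    [[0.1,0,0],[0,0,0]],
    [[0.15,0,0],[0,0,0]],
    [[0.2,0,0],[0,0,0]],
    [[0.23,0,0],[0,0,0]],
  ],
)

```text
clock: 3.7
position: [0.623, 0.0048, 0.2479]
ee_rot: [-1.559, 0.237, -0.238]
force: [-0.1, 0.5, 0.3]
width: 0.306
```

Call:
arm_command(
  plan=[
    [[0.02,0,0],[0,0,0]],
    [[0.02,0,0],[0,0,0]],
    [[0.02,0,0],[0,0,0]],
  ],
)

```text
clock: 4.0
position: [0.6387, 0.0004, 0.2479]
ee_rot: [-1.558, 0.238, -0.236]
force: [-1.1, -0.1, -0.7]
width: 0.302
```

```bash

python3 - <<'E'
from st import *
s=st();p=get_image('wrist');save(p,'w3.png')
for o in coins(p,s):print(o)
for t,z in [('large_pocket',.04),('small_pocket',.04),('large_coin',.046),('small_coin',.046),('capacitor',.046),('spacer',.046)]:
    for r in place_of(p,t)[:2]: print(t,r['confidence'],np.round(r['point'],1),ray(p,r['point'],z,s).round(4))
E
```

```text
4.0 [6.387e-01 4.000e-04 2.479e-01] F [-1.1 -0.1 -0.7] gap mm 27.8
[[0.955, -0.001, 0.297], [-0.297, -0.0, 0.955], [-0.001, -1.0, -0.001]]
(np.int32(2328), array([376.5,  39.2]), array([0.5079, 0.085 , 0.052 ]))
(np.int32(1021), array([248.9,  46.8]), array([ 0.4825, -0.0153,  0.052 ]))
large_pocket 0.71 [374.3 178.9] [0.6163 0.0547 0.04  ]
small_pocket 0.56 [261.1 171. ] [ 0.579  -0.0414  0.04  ]
large_coin 0.93 [376.6  35.4] [0.5039 0.087  0.046 ]
small_coin 0.91 [250.9  48.8] [ 0.4827 -0.0149  0.046 ]
capacitor 0.56 [309.2 209.6] [ 0.6247 -0.01    0.046 ]
capacitor 0.41 [374.8 178.8] [0.6157 0.0546 0.046 ]
spacer 0.5 [431.5 217.9] [0.6654 0.0949 0.046 ]
```

View pics/w3.png

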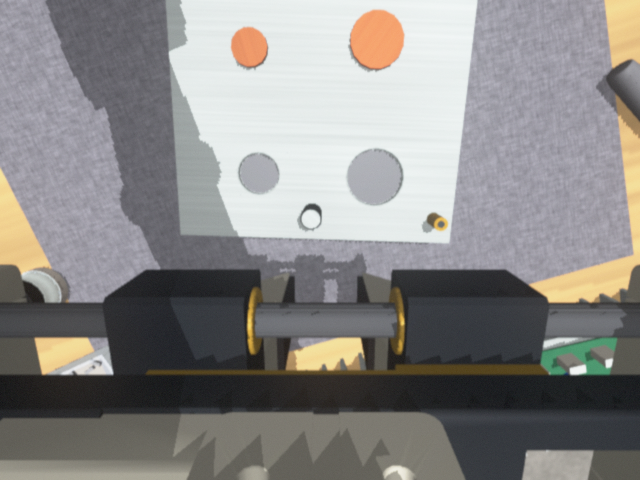

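```bash

python3 - <<'E'
from st import *
s=st();p=get_image('wrist')
g=cv2.cvtColor(p['color'],cv2.COLOR_RGB2GRAY)
hsv=cv2.cvtColor(p['color'],cv2.COLOR_RGB2HSV)
for name,(cx,cy),r in [('L',(374,177),50),('S',(258,173),38)]:
    y0,x0=cy-r,cx-r;w=g[y0:cy+r,x0:cx+r];print(name,g[cy,cx],g[cy-r+3,cx],g[cy,cx+r-3])
    m=(w<g[cy,cx]+22).astype(np.uint8)
    n,l,st_,ce=cv2.connectedComponentsWithStats(m);i=l[r,r];mm=(l==i).astype(np.uint8)
    q=max(cv2.findContours(mm,cv2.RETR_EXTERNAL,cv2.CHAIN_APPROX_NONE)[0],key=cv2.contourArea)
    e=cv2.fitEllipse(q);u=np.array(e[0])+[x0,y0];print(e[1:],u,ray(p,u,.046,s).round(4), st_[i])
    # diameters
    P=np.array([ray(p,a[0]+[x0,y0],.046,s)[:2] for a in q]);(c,rad)=cv2.minEnclosingCircle(P.astype(np.float32));print('circle',c,rad)
for o in coins(p,s):print(o)
E
```

```text
4.35 [0.6386 0.0011 0.2491] F [-0.2  0.2 -0.3] gap mm 27.9
[[0.955, 0.0, 0.296], [-0.296, 0.0, 0.955], [0.0, -1.0, 0.001]]
L 176 237 238
((54.73295593261719, 56.004276275634766), 29.581981658935547) [373.78939056 176.40903854] [0.6136 0.0553 0.046 ] [  22   22   56   56 2486]
circle (0.6141330599784851, 0.055068470537662506) 0.025465304031968117
S 174 234 234
((39.47161865234375, 40.8950080871582), 134.18312072753906) [257.32133102 172.76543427] [ 0.5797 -0.0434  0.046 ] [  17   18   42   41 1324]
circle (0.5799828767776489, -0.04335230961441994) 0.01849447935819626
(np.int32(2308), array([375.5,  39.9]), array([0.5079, 0.0851, 0.052 ]))
(np.int32(1010), array([248.2,  47.1]), array([ 0.4825, -0.0153,  0.052 ]))
```

Call:
arm_command(
  plan=[
    [[-0.045,0,0.01],[0,0,0]],
    [[-0.09,0.02,0.02],[0,0,0]],
    [[-0.135,0.04,0.03],[0,0,0]],
    [[-0.18,0.06,0.04],[0,0,0]],
    [[-0.189,0.1,0.0414],[0,0,0]],
  ],
)

```text
clock: 4.9
position: [0.4678, 0.0996, 0.1499]
ee_rot: [-1.554, 0.232, -0.234]
force: [1.7, 0.8, -0.4]
width: 0.305
```

```bash
cat > go.py <<'E'
from st import *
import sys
s=st();T=np.array(list(map(float,sys.argv[1:4])));M=R.from_rotvec(s['ee_rot']).as_matrix()
print('delta tool mm',(M.T@(T-s['position'])*1000).round(1))
E
python3 go.py .4703 .0966 .0705
```

```text
4.9 [0.4678 0.0996 0.1499] F [ 1.7  0.8 -0.4] gap mm 28.1
[[0.956, 0.002, 0.292], [-0.292, 0.004, 0.956], [0.001, -1.0, 0.004]]
delta tool mm [ 3.2 79.4 -2.4]
```

Call:
arm_command(
  plan=[
    [[0.0,0.03,-0.001],[0,0,0]],
    [[0.0,0.05,-0.001],[0,0,0]],
    [[0.0,0.06,-0.001],[0,0,0]],
    [[0.0,0.06,-0.001],[0,0,0]],
  ],
)

```text
clock: 5.3
position: [0.4698, 0.0951, 0.088]
ee_rot: [-1.559, 0.237, -0.235]
force: [0.3, 0.1, 0.8]
width: 0.303
```

```bash
python3 go.py .4703 .0966 .0705;python3 - <<'E'
from st import *
s=st();p=get_image('scene');save(p,'s1.png');cv2.imwrite('pics/s1z.png',cv2.resize(cv2.imread('pics/s1.png')[150:350,200:450],None,fx=3,fy=3))
s=st()
E
```

```text
5.3 [0.4698 0.0951 0.088 ] F [0.3 0.1 0.8] gap mm 27.9
[[0.955, -0.002, 0.296], [-0.296, -0.001, 0.955], [-0.001, -1.0, -0.001]]
delta tool mm [ 0.  17.5  1.6]
5.3 [0.4698 0.0951 0.088 ] F [0.3 0.1 0.8] gap mm 27.9
[[0.955, -0.002, 0.296], [-0.296, -0.001, 0.955], [-0.001, -1.0, -0.001]]
5.35 [0.4705 0.0952 0.0889] F [-0.2  0.1  0.1] gap mm 28.0
[[0.955, -0.0, 0.297], [-0.297, -0.0, 0.955], [-0.0, -1.0, -0.0]]
```

View pics/s1z.png

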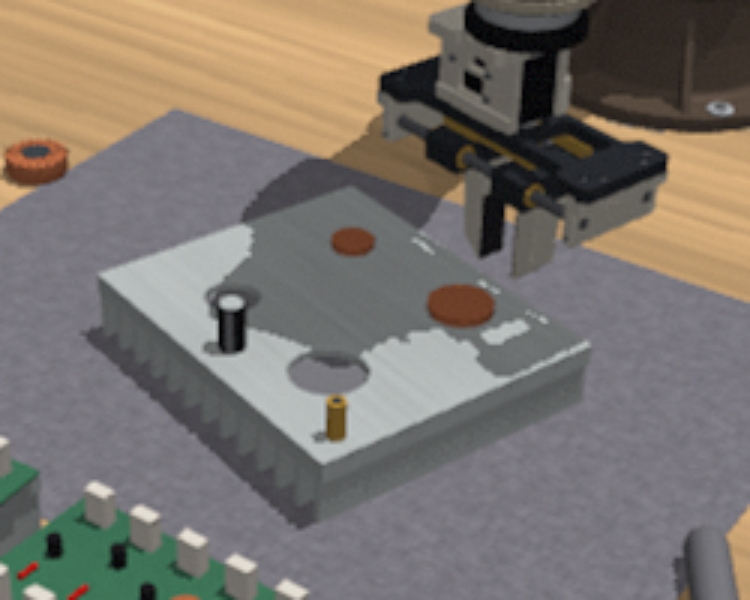

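Call:
arm_command(
  plan=[
    [[0.0,0.01,0.001],[0,0,0]],
    [[0.0,0.018,0.0015],[0,0,0]],
    [[0.004,0.018,0.0015],[0,0,0]],
    [[0.008,0.018,0.0015],[0,0,0]],
    [[0.01,0.018,0.0015],[0,0,0]],
  ],
)

```text
clock: 5.85
position: [0.4812, 0.0936, 0.071]
ee_rot: [-1.558, 0.236, -0.237]
force: [0.1, -0.5, 0.1]
width: 0.307
```

```bash
python3 go.py .5887 .0628 .0705;python3 - <<'E'
from st import *
s=st();p=get_image('scene');save(p,'s2.png');cv2.imwrite('pics/s2z.png',cv2.resize(cv2.imread('pics/s2.png')[150:350,200:450],None,fx=3,fy=3))
E
```

```text
5.85 [0.4812 0.0936 0.071 ] F [ 0.1 -0.5  0.1] gap mm 28.2
[[0.955, 0.001, 0.297], [-0.297, 0.0, 0.955], [0.001, -1.0, 0.0]]
delta tool mm [111.8   0.6   2.5]
5.85 [0.4812 0.0936 0.071 ] F [ 0.1 -0.5  0.1] gap mm 28.2
[[0.955, 0.001, 0.297], [-0.297, 0.0, 0.955], [0.001, -1.0, 0.0]]
```

View pics/s2z.png

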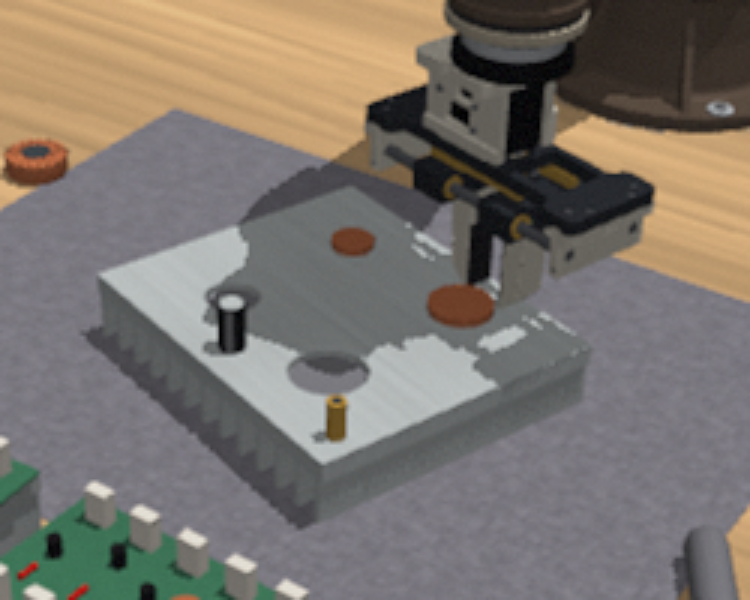

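Call:
arm_command(
  plan=[
    [[0.005,0.0005,0],[0,0,0]],
    [[0.011,0.0005,0],[0,0,0]],
    [[0.018,0.0005,0.0005],[0,0,0]],
    [[0.025,0.0005,0.0005],[0,0,0]],
    [[0.032,0.0005,0.001],[0,0,0]],
  ],
)

```text
clock: 6.4
position: [0.5119, 0.085, 0.0703]
ee_rot: [-1.558, 0.236, -0.236]
force: [-1.1, 0.2, 0.8]
width: 0.3
```

```bash
python3 go.py .5887 .0628 .0705;python3 - <<'E'
from st import *
p=get_image('scene');save(p,'s3.png');cv2.imwrite('pics/s3z.png',cv2.resize(cv2.imread('pics/s3.png')[150:350,200:450],None,fx=3,fy=3))
E
```

```text
6.4 [0.5119 0.085  0.0703] F [-1.1  0.2  0.8] gap mm 27.6
[[0.955, 0.0, 0.296], [-0.296, -0.0, 0.955], [0.0, -1.0, 0.0]]
delta tool mm [80.  -0.2  1.6]
```

View pics/s3z.png

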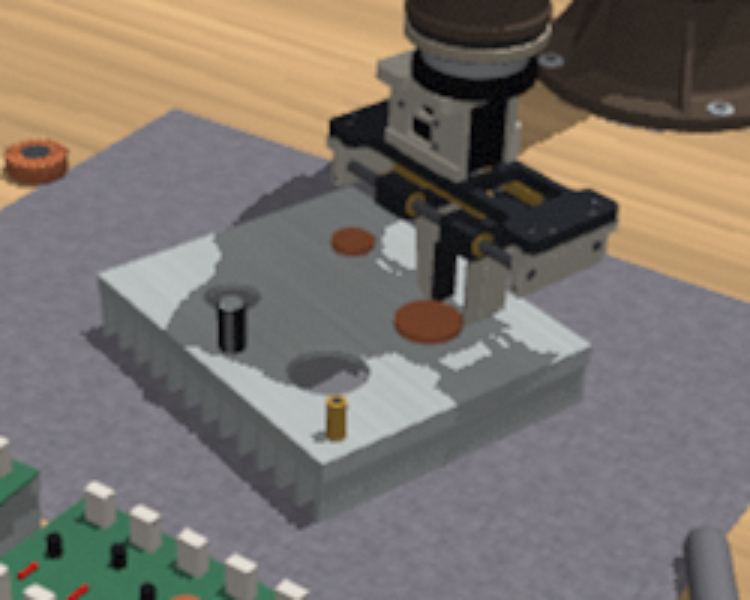

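Call:
arm_command(
  plan=[
    [[0.006,0,0],[0,0,0]],
    [[0.013,0,0],[0,0,0]],
    [[0.02,0,0.0005],[0,0,0]],
    [[0.027,0,0.0005],[0,0,0]],
    [[0.034,0,0.001],[0,0,0]],
  ],
)

```text
clock: 6.95
position: [0.5446, 0.0759, 0.0702]
ee_rot: [-1.558, 0.236, -0.236]
force: [-1.3, -0.1, -0.4]
width: 0.305
```

```bash
python3 go.py .5887 .0628 .0705;python3 - <<'E'
from st import *
p=get_image('scene');save(p,'s4.png');cv2.imwrite('pics/s4z.png',cv2.resize(cv2.imread('pics/s4.png')[200:320,240:390],None,fx=5,fy=5))
print(coins(p)); print(ray(p,(306.1,275.2),.046))
E
```

```text
6.95 [0.5446 0.0759 0.0702] F [-1.3 -0.1 -0.4] gap mm 28.0
[[0.955, 0.0, 0.296], [-0.296, -0.0, 0.955], [0.0, -1.0, -0.0]]
delta tool mm [46.  -0.3  0.6]
[(np.int32(130), array([211.6, 201.6]), array([ 0.5217, -0.2674,  0.052 ])), (np.int32(147), array([329.2, 262.8]), array([0.573 , 0.0707, 0.052 ])), (np.int32(83), array([261.2, 352.5]), array([0.8385, 0.1188, 0.052 ]))]
[0.62407561 0.05366985 0.046     ]
```

View pics/s4z.png

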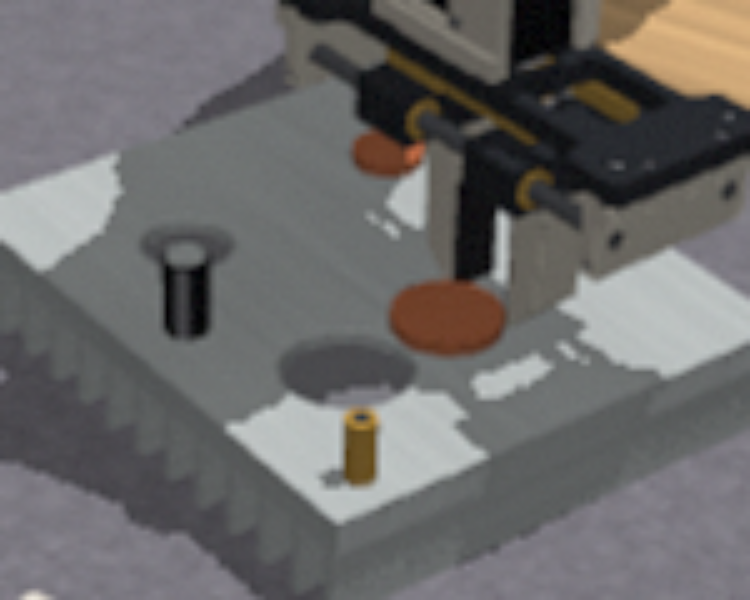

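Call:
arm_command(
  plan=[
    [[0.006,0,0],[0,0,0]],
    [[0.012,0,0],[0,0,0]],
    [[0.018,0,0],[0,0,0]],
    [[0.024,0,0.0005],[0,0,0]],
    [[0.029,0,0.0005],[0,0,0]],
  ],
)

```text
clock: 7.5
position: [0.5724, 0.0679, 0.0702]
ee_rot: [-1.558, 0.236, -0.236]
force: [-0.6, 0.2, 0.9]
width: 0.307
```

Call:
arm_command(
  plan=[
    [[0.004,0,0],[0,0,0]],
    [[0.008,0,0],[0,0,0]],
    [[0.012,0,0],[0,0,0]],
    [[0.015,0,0],[0,0,0]],
    [[0.016,0,0],[0,0,0]],
  ],
)

```text
clock: 8.0
position: [0.5875, 0.0631, 0.0702]
ee_rot: [-1.558, 0.236, -0.237]
force: [0.4, 0.2, 0.1]
width: 0.306
```

```bash
python3 go.py .5887 .0628 .0705;python3 - <<'E'
from st import *
p=get_image('scene');save(p,'s5.png');cv2.imwrite('pics/s5z.png',cv2.resize(cv2.imread('pics/s5.png')[200:320,240:390],None,fx=5,fy=5))
E
```

```text
8.0 [0.5875 0.0631 0.0702] F [0.4 0.2 0.1] gap mm 28.2
[[0.955, 0.0, 0.297], [-0.297, -0.0, 0.955], [0.0, -1.0, 0.0]]
delta tool mm [ 1.2 -0.3  0.1]
```

View pics/s5z.png

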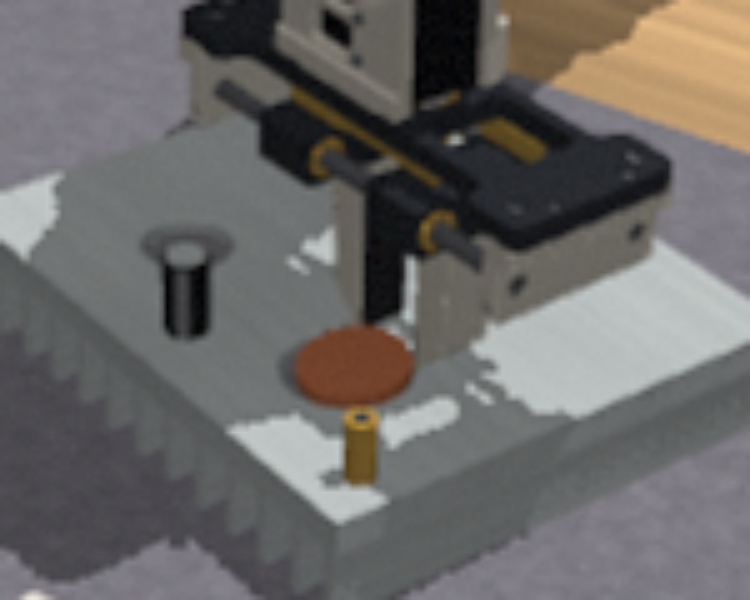

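Call:
arm_command(
  plan=[
    [[0.001,0,0],[0,0,0]],
    [[0.002,0,0],[0,0,0]],
    [[0.003,0,0],[0,0,0]],
    [[0.003,0,0],[0,0,0]],
  ],
)

```text
clock: 8.45
position: [0.5901, 0.0624, 0.0703]
ee_rot: [-1.558, 0.236, -0.236]
force: [-0.5, 0.1, -0.4]
width: 0.306
```

```bash
python3 go.py .5887 .0628 .0705;python3 - <<'E'
from st import *
p=get_image('scene');save(p,'s6.png');cv2.imwrite('pics/s6z.png',cv2.resize(cv2.imread('pics/s6.png')[200:320,240:390],None,fx=5,fy=5))
E
```

```text
8.45 [0.5901 0.0624 0.0703] F [-0.5  0.1 -0.4] gap mm 28.1
[[0.955, 0.0, 0.296], [-0.296, 0.0, 0.955], [0.0, -1.0, 0.0]]
delta tool mm [-1.5 -0.2  0. ]
```

View pics/s6z.png

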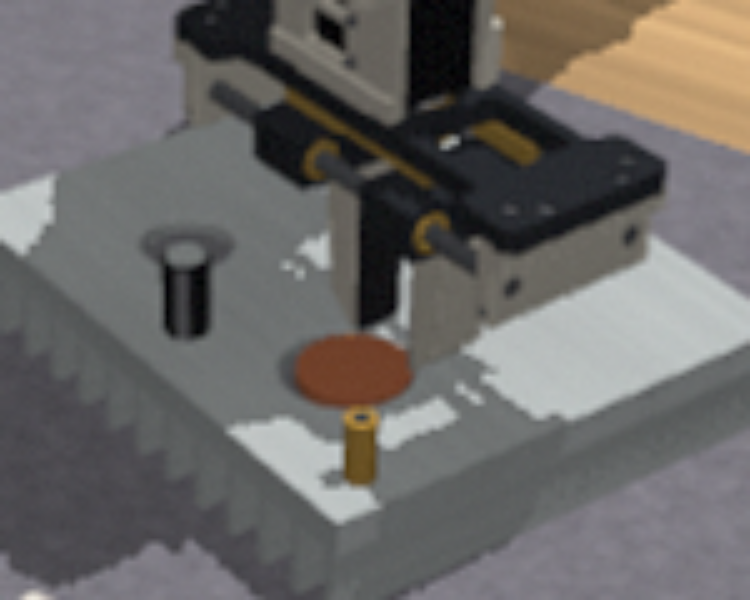

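Call:
arm_command(
  plan=[
    [[-0.008,0,0],[0,0,0]],
    [[-0.012,-0.02,0],[0,0,0]],
    [[-0.03,-0.05,-0.01],[0,0,0]],
    [[-0.06,-0.06,-0.035],[0,0,0]],
    [[-0.09,-0.06,-0.06],[0,0,0]],
  ],
)

```text
clock: 9.0
position: [0.4858, 0.0319, 0.1316]
ee_rot: [-1.557, 0.233, -0.238]
force: [-0.0, -0.2, -0.1]
width: 0.306
```

Call:
arm_command(
  plan=[
    [[-0.02,0,-0.02],[0,0,0]],
    [[-0.025,0,-0.05],[0,0,0]],
    [[-0.025,0,-0.05],[0,0,0]],
  ],
  fingers=0.61,
)

```text
clock: 9.3
position: [0.4445, -0.0113, 0.1303]
ee_rot: [-1.558, 0.24, -0.238]
force: [0.1, 0.6, -0.2]
width: 0.197
```

```bash
python3 go.py .451 -.0059 .0705;python3 - <<'E'
from st import *
p=get_image('scene');save(p,'s7.png');cv2.imwrite('pics/s7z.png',cv2.resize(cv2.imread('pics/s7.png')[180:320,240:400],None,fx=4.5,fy=4.2))
print(coins(p));p=get_image('top');print(coins(p))
save(p,'t7.png');cv2.imwrite('pics/t7z.png',cv2.resize(cv2.imread('pics/t7.png')[150:310,230:400],None,fx=4,fy=3.7))
E
```

```text
9.3 [ 0.4445 -0.0113  0.1303] F [ 0.1  0.6 -0.2] gap mm 18.1
[[0.954, -0.002, 0.3], [-0.3, -0.0, 0.954], [-0.001, -1.0, -0.001]]
delta tool mm [ 4.7 59.8  7.1]
[(np.int32(129), array([211.6, 201.5]), array([ 0.5212, -0.2676,  0.052 ])), (np.int32(253), array([310.4, 273.5]), array([0.6221, 0.0616, 0.052 ])), (np.int32(82), array([261.1, 352.5]), array([0.8385, 0.1187, 0.052 ]))]
[(np.int32(325), array([298.3, 208.2]), array([0.6124, 0.0549, 0.052 ])), (np.int32(307), array([475.7, 274.4]), array([ 0.4688, -0.3037,  0.052 ]))]
```

View pics/s7z.png

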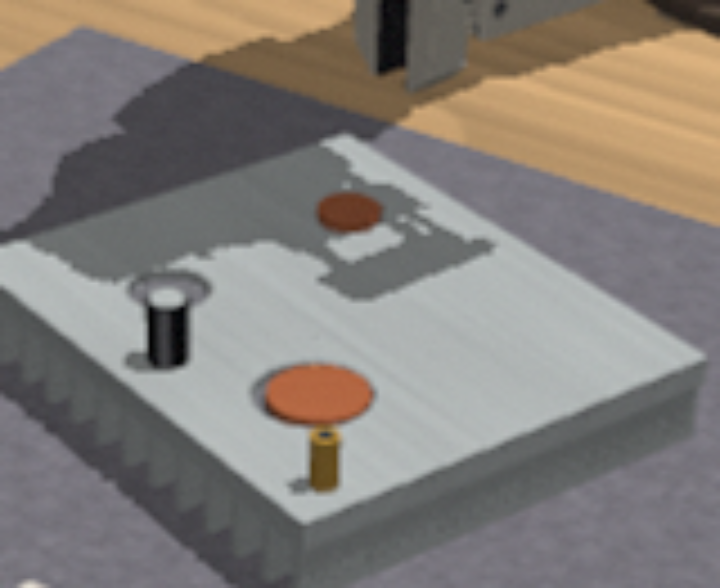

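View pics/t7z.png

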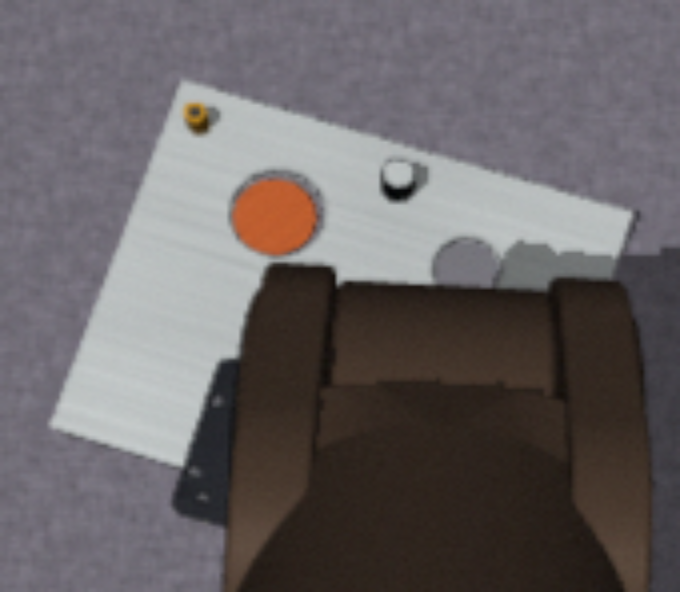

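Call:
arm_command(
  plan=[
    [[0.004,0.02,0.005],[0,0,0]],
    [[0.004,0.035,0.0065],[0,0,0]],
    [[0.004,0.05,0.007],[0,0,0]],
    [[0.004,0.055,0.007],[0,0,0]],
    [[0.004,0.055,0.007],[0,0,0]],
  ],
)

```text
clock: 9.9
position: [0.4533, -0.0025, 0.0747]
ee_rot: [-1.558, 0.237, -0.235]
force: [-0.7, -0.7, -0.0]
width: 0.2
```

```bash
python3 go.py .451 -.0059 .0705;python3 - <<'E'
from st import *
p=get_image('scene');save(p,'s8.png');cv2.imwrite('pics/s8z.png',cv2.resize(cv2.imread('pics/s8.png')[180:320,240:400],None,fx=4.5,fy=4.2))
E
```

```text
9.9 [ 0.4533 -0.0025  0.0747] F [-0.7 -0.7 -0. ] gap mm 18.4
[[0.955, -0.001, 0.296], [-0.296, -0.0, 0.955], [-0.001, -1.0, -0.0]]
delta tool mm [-1.2  4.2 -3.9]
```

View pics/s8z.png

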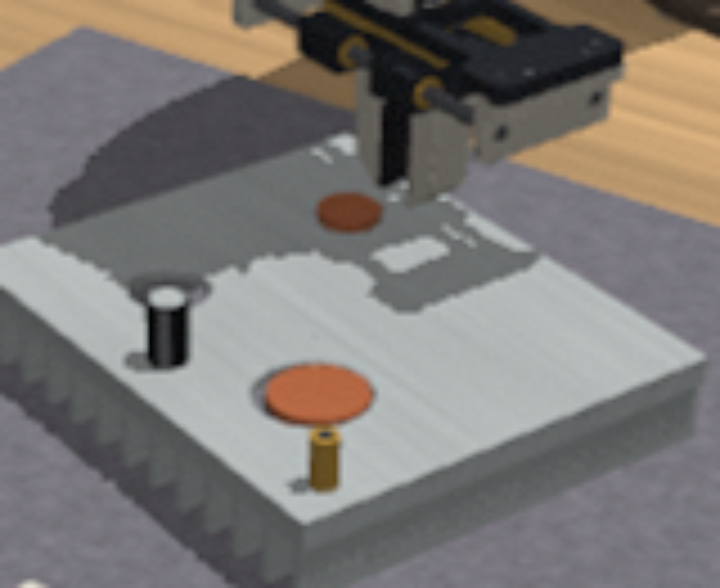

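Call:
arm_command(
  plan=[
    [[0.0,0.002,-0.002],[0,0,0]],
    [[0.0,0.0042,-0.0039],[0,0,0]],
    [[0.004,0.0042,-0.0039],[0,0,0]],
    [[0.007,0.0042,-0.0039],[0,0,0]],
    [[0.008,0.0042,-0.0039],[0,0,0]],
  ],
)

```text
clock: 10.45
position: [0.4606, -0.0093, 0.0712]
ee_rot: [-1.558, 0.236, -0.237]
force: [-0.2, -1.0, 0.6]
width: 0.197
```

```bash
python3 go.py .5593 -.037 .0705;python3 - <<'E'
from st import *
p=get_image('scene');save(p,'s9.png');cv2.imwrite('pics/s9z.png',cv2.resize(cv2.imread('pics/s9.png')[180:320,240:400],None,fx=4.5,fy=4.2))
E
```

```text
10.45 [ 0.4606 -0.0093  0.0712] F [-0.2 -1.   0.6] gap mm 18.1
[[0.955, 0.001, 0.297], [-0.297, 0.0, 0.955], [0.001, -1.0, 0.0]]
delta tool mm [102.4   0.8   2.9]
```

View pics/s9z.png

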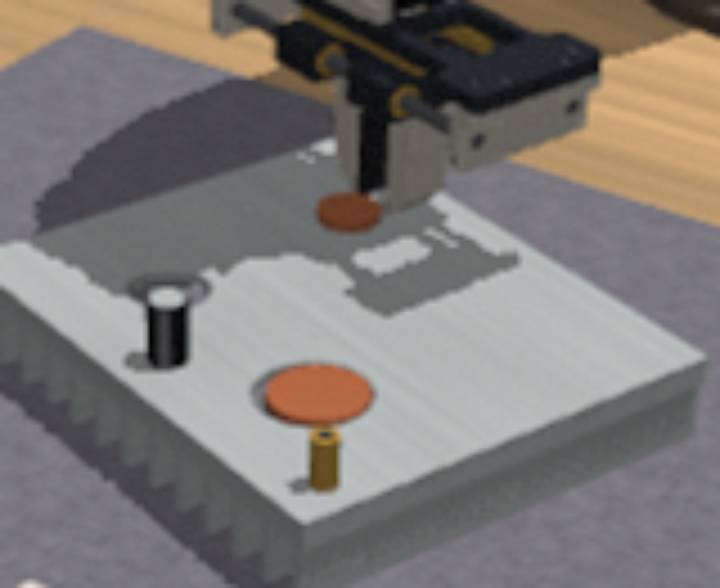

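Aligned behind the small disc; push.

Call:
arm_command(
  plan=[
    [[0.005,0.0005,0],[0,0,0]],
    [[0.011,0.0005,0],[0,0,0]],
    [[0.018,0.0005,0.0005],[0,0,0]],
    [[0.025,0.0005,0.0005],[0,0,0]],
    [[0.032,0.0005,0.001],[0,0,0]],
  ],
)

```text
clock: 11.0
position: [0.4915, -0.018, 0.0705]
ee_rot: [-1.558, 0.236, -0.236]
force: [-0.7, 0.4, 0.8]
width: 0.193
```

Call:
arm_command(
  plan=[
    [[0.006,0,0],[0,0,0]],
    [[0.012,0,0],[0,0,0]],
    [[0.018,0,0.0005],[0,0,0]],
    [[0.024,0,0.0005],[0,0,0]],
    [[0.03,0,0.001],[0,0,0]],
  ],
)

```text
clock: 11.5
position: [0.5202, -0.0259, 0.0705]
ee_rot: [-1.558, 0.236, -0.236]
force: [-0.7, 0.6, -0.1]
width: 0.194
```

```bash
python3 go.py .5593 -.037 .0705;python3 - <<'E'
from st import *
p=get_image('scene');save(p,'s10.png');cv2.imwrite('pics/s10z.png',cv2.resize(cv2.imread('pics/s10.png')[180:320,240:400],None,fx=4.5,fy=4.2))
E
```

```text
11.5 [ 0.5202 -0.0259  0.0705] F [-0.7  0.6 -0.1] gap mm 17.9
[[0.955, -0.0, 0.296], [-0.296, -0.0, 0.955], [-0.0, -1.0, -0.0]]
delta tool mm [40.7  0.   1. ]
```

View pics/s10z.png

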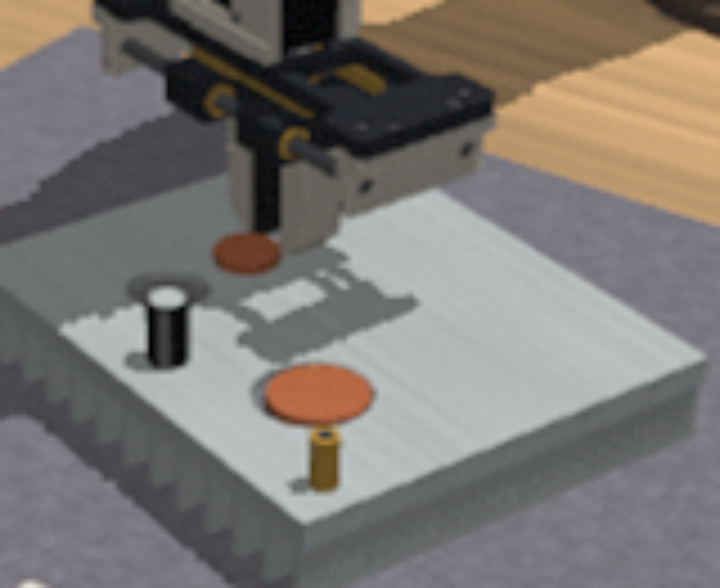

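Call:
arm_command(
  plan=[
    [[0.006,0,0],[0,0,0]],
    [[0.012,0,0],[0,0,0]],
    [[0.018,0,0.0005],[0,0,0]],
    [[0.023,0,0.0005],[0,0,0]],
    [[0.028,0,0.0007],[0,0,0]],
  ],
)

```text
clock: 12.05
position: [0.5471, -0.0334, 0.0705]
ee_rot: [-1.558, 0.236, -0.236]
force: [-0.6, 0.0, 0.1]
width: 0.2
```

Call:
arm_command(
  plan=[
    [[0.004,0,0],[0,0,0]],
    [[0.007,0,0],[0,0,0]],
    [[0.01,0,0],[0,0,0]],
    [[0.012,0,0],[0,0,0]],
    [[0.013,0,0],[0,0,0]],
  ],
)

```text
clock: 12.55
position: [0.5593, -0.0372, 0.0705]
ee_rot: [-1.558, 0.236, -0.236]
force: [0.6, 1.3, -0.3]
width: 0.197
```

```bash
python3 go.py .5593 -.037 .0705;python3 - <<'E'
from st import *
p=get_image('scene');save(p,'s11.png');cv2.imwrite('pics/s11z.png',cv2.resize(cv2.imread('pics/s11.png')[200:320,240:390],None,fx=5,fy=5))
E
```

```text
12.55 [ 0.5593 -0.0372  0.0705] F [ 0.6  1.3 -0.3] gap mm 18.1
[[0.955, 0.0, 0.296], [-0.296, -0.0, 0.955], [0.0, -1.0, 0.0]]
delta tool mm [-0.1  0.   0.2]
```

View pics/s11z.png

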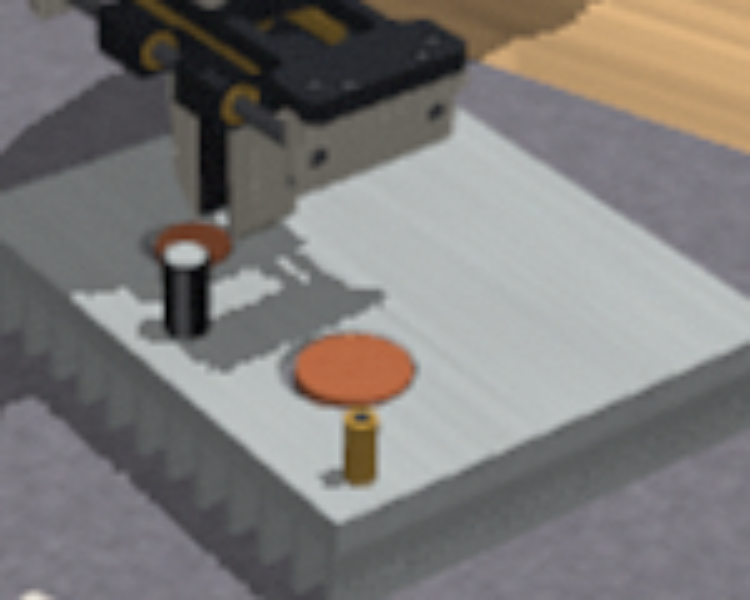

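Call:
arm_command(
  plan=[
    [[0.001,0,0],[0,0,0]],
    [[0.002,0,0],[0,0,0]],
    [[0.002,0,0],[0,0,0]],
  ],
)

```text
clock: 12.9
position: [0.5611, -0.0378, 0.0706]
ee_rot: [-1.558, 0.236, -0.236]
force: [0.1, 1.2, 0.3]
width: 0.197
```

Call:
arm_command(
  plan=[
    [[-0.008,0,0],[0,0,0]],
    [[-0.012,-0.03,0],[0,0,0]],
    [[-0.012,-0.07,0],[0,0,0]],
    [[0.01,-0.1,0.01],[0,0,0]],
    [[0.05,-0.11,0.03],[0,0,0]],
  ],
)

```text
clock: 13.4
position: [0.6172, -0.0248, 0.1845]
ee_rot: [-1.557, 0.235, -0.24]
force: [2.3, 0.5, -0.1]
width: 0.195
```

Call:
arm_command(
  plan=[
    [[0.05,0,0.01],[0,0,0]],
    [[0.08,0,0.02],[0,0,0]],
    [[0.09,0,0.02],[0,0,0]],
    [[0.09,0,0.02],[0,0,0]],
  ],
)

```text
clock: 13.8
position: [0.7095, -0.0319, 0.1796]
ee_rot: [-1.559, 0.237, -0.236]
force: [0.0, 1.0, -0.1]
width: 0.197
```

```bash
python3 - <<'E'
from st import *
s=st();p=get_image('wrist');save(p,'w12.png')
for o in coins(p,s,.046):print(o)
E
```

```text
13.8 [ 0.7095 -0.0319  0.1796] F [ 0.   1.  -0.1] gap mm 18.1
[[0.955, -0.001, 0.297], [-0.297, -0.001, 0.955], [-0.001, -1.0, -0.001]]
(np.int32(3519), array([407.4,  63.3]), array([0.6116, 0.0562, 0.046 ]))
(np.int32(1597), array([251.1,  58.8]), array([ 0.5782, -0.0421,  0.046 ]))
```

View pics/w12.png

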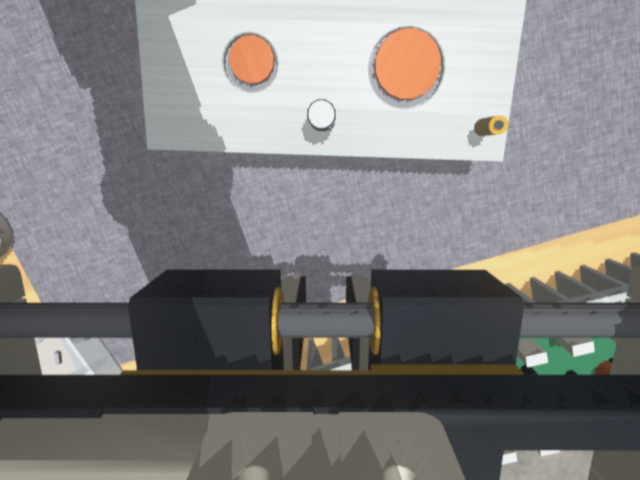

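```bash
python3 - <<'E'
from st import *
s=st()
a=cv2.imread('pics/w12.png');cv2.imwrite('pics/w12z.png',cv2.resize(a[0:150,200:460],None,fx=3,fy=3,interpolation=cv2.INTER_CUBIC))
p=get_image('scene');save(p,'s12.png');cv2.imwrite('pics/s12z.png',cv2.resize(cv2.imread('pics/s12.png')[220:310,240:360],None,fx=6,fy=6,interpolation=cv2.INTER_CUBIC))
p=get_image('top');save(p,'t12.png');cv2.imwrite('pics/t12z.png',cv2.resize(cv2.imread('pics/t12.png')[170:250,260:370],None,fx=6,fy=6,interpolation=cv2.INTER_CUBIC))
E
```

```text
13.85 [ 0.7085 -0.0318  0.1798] F [-1.  -0.1 -1.7] gap mm 18.2
[[0.955, -0.002, 0.297], [-0.297, -0.0, 0.955], [-0.001, -1.0, -0.001]]
```

View pics/w12z.png

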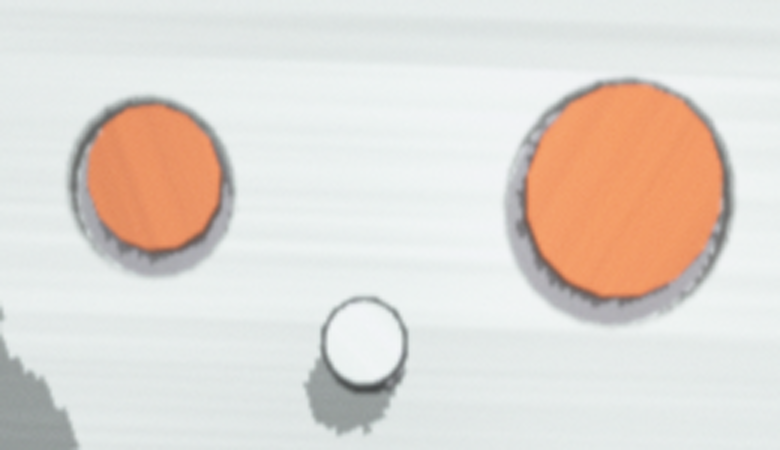

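View pics/s12z.png

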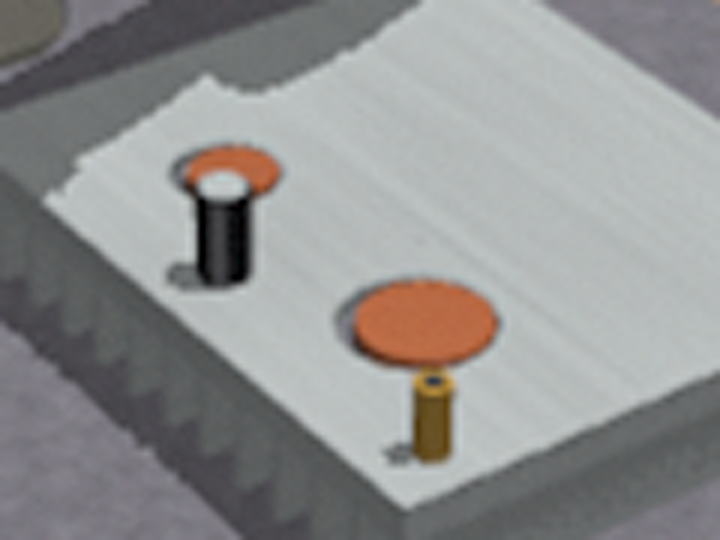

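View pics/t12z.png

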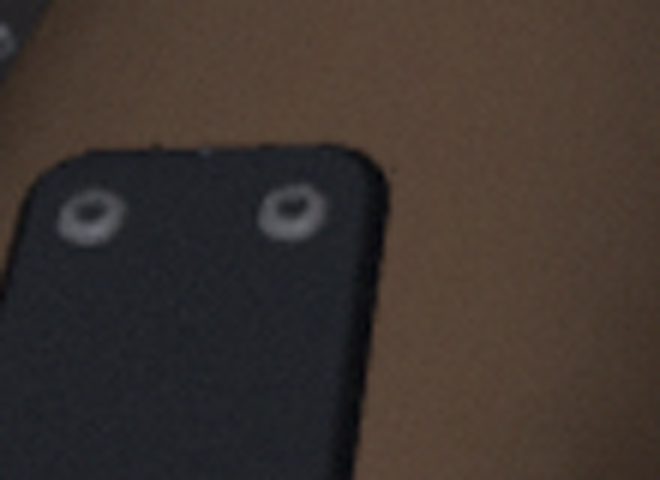

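```bash
python3 - <<'E'
from st import *
from scipy.optimize import least_squares
def fit(P):
    f=lambda q:np.hypot(P[:,0]-q[0],P[:,1]-q[1])-q[2]
    r=least_squares(f,[P[:,0].mean(),P[:,1].mean(),.02]);return r.x,np.sqrt((r.fun**2).mean())
p=get_image('scene');C=np.linalg.inv(p['world_to_cam'])[:3,3];print('scene cam',C)
sw=observe();pw=get_image('wrist')
def contour(img,s,area):
    c=np.asarray(img['color']);hsv=cv2.cvtColor(c,cv2.COLOR_RGB2HSV);m=((hsv[...,0]<13)&(hsv[...,1]>130)&(hsv[...,2]>130)).astype(np.uint8)
    out=[]
    for q in cv2.findContours(m,cv2.RETR_EXTERNAL,cv2.CHAIN_APPROX_NONE)[0]:
        if cv2.contourArea(q)>area:
            P=np.array([ray(img,a[0].astype(float),.046,s)[:2] for a in q]);x,e=fit(P);print(np.round(x*1000,1),'rms mm',round(e*1000,2), 'PCA half ext', [ (round(1000*((P-x[:2])@d).min(),1),round(1000*((P-x[:2])@d).max(),1)) for d in (np.array([.945,-.327]),np.array([.327,.945]))])
print('wrist');contour(pw,sw,800)
print('scene');contour(p,None,100)
# pocket in scene0
a=cv2.imread('pics/scene0.png');g=cv2.cvtColor(a,cv2.COLOR_BGR2GRAY)
m=(g<165).astype(np.uint8)
cn,h=cv2.findContours(m[180:350,200:450],cv2.RETR_LIST,cv2.CHAIN_APPROX_NONE)
for q in cn:
    if 150<cv2.contourArea(q)<600:
        P=np.array([ray(p,a[0]+np.array([200.,180]),.046)[:2] for a in q]);x,e=fit(P);print('pocket?',np.round(x*1000,1),round(e*1000,2),q[:,0].mean(0)+[200,180])
E
```

```text
scene cam [1.3750267  0.56114497 0.68251815]
wrist
[578.5 -42.2  14. ] rms mm 0.25 PCA half ext [(np.float64(-14.5), np.float64(14.4)), (np.float64(-14.2), np.float64(13.8))]
[612.   56.1  21.1] rms mm 0.27 PCA half ext [(np.float64(-21.1), np.float64(21.2)), (np.float64(-21.3), np.float64(21.3))]
scene
[614.3  56.6  20.3] rms mm 0.85 PCA half ext [(np.float64(-20.6), np.float64(21.1)), (np.float64(-21.6), np.float64(21.4))]
[ 511.1 -277.7   20.8] rms mm 1.61 PCA half ext [(np.float64(-22.5), np.float64(20.8)), (np.float64(-22.2), np.float64(23.6))]
pocket? [628.3  64.1  33.4] 13.36 [309.46534653 280.27722772]
pocket? [505.8  82.3  25.3] 1.53 [352.60344828 251.79310345]
pocket? [602.6 -31.4  31.1] 11.79 [276.09090909 256.        ]
```

Call:
arm_command(
  plan=[
    [[0,-0.03,0.02],[0,0,0]],
    [[0,-0.06,0.06],[0,0,0]],
    [[0,-0.08,0.1],[0,0,0]],
    [[0,-0.08,0.15],[0,0,0]],
    [[0,-0.08,0.2],[0,0,0]],
  ],
)

```text
clock: 14.55
position: [0.7689, 0.1609, 0.2627]
ee_rot: [-1.557, 0.235, -0.239]
force: [1.0, 0.5, 0.4]
width: 0.194
```

Call:
arm_command(
  plan=[
    [[-0.02,0,0.04],[0,0,0]],
    [[-0.05,0,0.08],[0,0,0]],
    [[-0.08,0,0.12],[0,0,0]],
    [[-0.1,0,0.16],[0,0,0]],
    [[-0.1,0,0.18],[0,0,0]],
  ],
)

```text
clock: 15.05
position: [0.7226, 0.3685, 0.2612]
ee_rot: [-1.554, 0.232, -0.228]
force: [0.1, 0.4, -0.4]
width: 0.192
```

```bash
python3 - <<'E'
from st import *
s=st();p=get_image('top');save(p,'t13.png');cv2.imwrite('pics/t13z.png',cv2.resize(cv2.imread('pics/t13.png')[150:310,230:400],None,fx=4.5,fy=3.7,interpolation=cv2.INTER_CUBIC))
for o in coins(p,None,.046):print(o)
E
```

```text
15.05 [0.7226 0.3685 0.2612] F [ 0.1  0.4 -0.4] gap mm 17.7
[[0.957, -0.002, 0.289], [-0.289, 0.004, 0.957], [-0.003, -1.0, 0.004]]
(np.int32(323), array([298.3, 208.2]), array([0.6137, 0.0553, 0.046 ]))
(np.int32(152), array([345.6, 223.2]), array([ 0.58  , -0.0429,  0.046 ]))
(np.int32(298), array([475.8, 274.3]), array([ 0.4692, -0.3059,  0.046 ]))
```

View pics/t13z.png

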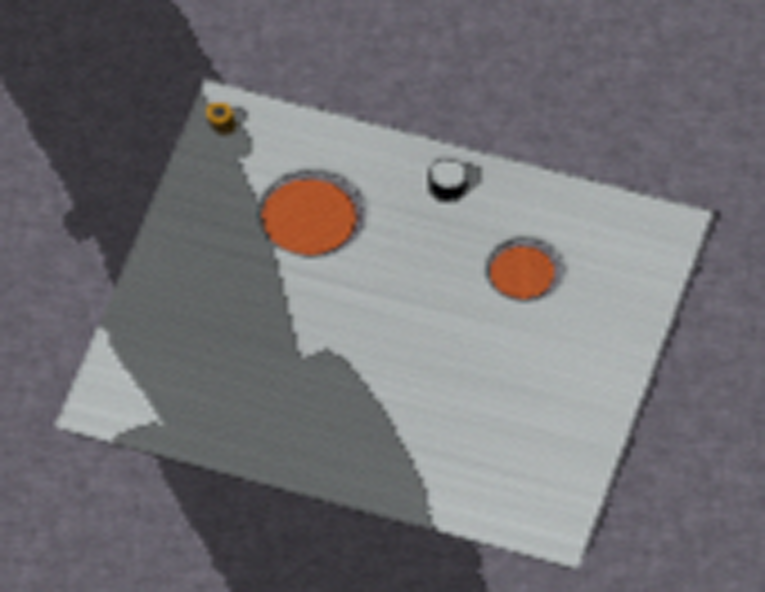

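View pics/t13.png

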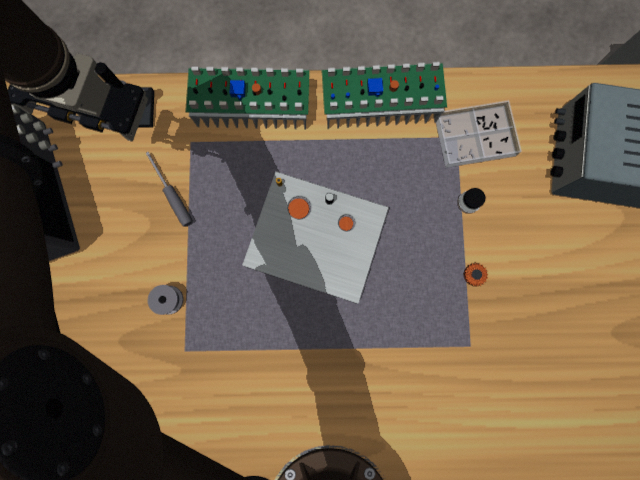

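```bash
python3 -c "
from cell import *
print(sign_off())"
```

```text
the job is handed in; nothing more can be done
None
```

I pushed both discs along the deck into their own pockets, the large one first and then the small one. I held the two fingertips about 2.5 mm above the deck, with the gap between them cradling the disc. I backed the arm clear and handed in at about 15 s.

**Final checks:**
- **Position:** the last wrist and top pictures show each disc inside the rim of its pocket. Both sit about 2–3 mm toward the deck's -x side, which the 3 mm of play allows.
- **Flatness:** the large disc's outline, seen from the wrist and scene cameras, fits a flat disc flush with the deck. For the small disc I only have the wrist and top views, because the capacitor hides part of it in the scene view. It shows a clear gap all round.
- **Everything else:** the capacitor, spacer, reel, coil, jar and screwdriver look unmoved. Every force reading I took was under 3 N.

**Disagreements:** the cameras differ by 2–3 mm in absolute position, about the stated calibration error, so I relied on offsets measured within one picture. I judged flatness from pictures only and did not touch the discs to confirm it.

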